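# Hold a bracket in the corner of a drilling fixture

## Task

Swing the raised stop bar of the drilling fixture fully down shut, then put the aluminium bracket flat on the fixture's bed with its long side along the fixed fence and its end to the stop bar, and press it into the corner so that it bears on both at once. Finish while still holding it there, pressed firmly against both; do not let go. Leave the other parts lying round the fixture alone.

Things in the scene. Friction and masses are not known exactly. Their poses are not given: they have to be found in the camera images.
- fixture: (all sizes in mm) drilling fixture fixed to the bench: dark steel bed 160 (x) x 150 (y) x 12 thick, origin under its centre; at yaw 0 its x points away from the robot, y left. Bed top at z = 12. The corner for the part is formed by the fixed fence's face at x = +38 and the shut stop bar's inner face at y = +46. Two hinge cheeks stand at x 51 to 73, y 36 to 68, up to z = 31.
- fence_mid (a point): middle of the inner face of the fixed fence, a steel strip 14 (x) x 101 (y) x 12 tall screwed on the far side of the bed, its top at fixture z = 24 (two screw heads to 26.5); axes as the fixture's, the face looks along -x
- bar_hinge (a point): hinge axis and frame of the stop bar: steel, 12 wide (y), 11 tall, reaching 137 from its hinge axis along its own -x. The point lies on the axis (along the fixture's y, at fixture x = +62, y = +52, z = 19). Shut, it lies along the left side of the bed toward the robot, top at fixture z = 24.5
- stop_bar (a joint): angle of the stop bar, rad: 0 = shut (level, just above the bed, at its hard end stop), growing as its free end is raised (at most 1.2). Starts at 0.5 to 1.0, free end toward the robot. The hinge is stiff: the bar stays where it is left; pushing its free end down takes about 1 to 4 N; it does not give sideways
- bar_tip (a point): centre of the top of the round thumb pad (22 across, 4 high) near the bar's free end, 126 from the hinge axis along the bar and 9.5 above the bar's middle line; at fixture x = -64, y = 52, z = 28.5 when shut
- seat (a point): point on the bed top where the middle of the bracket's underside comes to lie when the bracket sits in the corner: fixture x = +15, y = +11, z = 12; axes as the fixture's. Contact friction is about 0.6 everywhere, so hard pressing on the bed or on one face holds the bracket back from the other
- bracket_center (a point): loose aluminium bracket, 0.2 to 0.37 kg: foot 46 (x) x 70 (y) x 10 thick, upright round-topped lug across its middle, 10 thick (x), 44 wide (y), top 52 above the underside. Point at its centre, 26 above the underside, inside the lug; z up. Grip the lug from above across its 10, fingertips 18 or more above the underside to clear the fences. Same turned half round.
- cam_cap_a: loose bystander: brown bearing cap, 17 x 60 x 20, origin at the centre of its underside; must stay where it is
- cam_cap_b: loose bystander: a second such bearing cap, 17 x 60 x 20; must stay where it is
- feeler: loose bystander: small black and steel feeler gauge, 14 x 92 x 10, origin at the centre of its underside; must stay where it is
- tappet1: loose bystander: grey bucket tappet, 34 across and 26 tall; must stay where it is
- tappet3: loose bystander: a second such tappet, 34 across and 26 tall; must stay where it is

How it is judged:
By the outcome, as a careful person would: the job done as asked, in the order asked, and still so for the second after the job is handed in, while the arm keeps its last pose, push and grip.
It also fails if it takes over 64 s, if anything falls off the work surface, if the arm or the gripper's body presses on something with over 40 N, if the wrist force passes 120 N, or if a joint passes its speed limit or range.

## Robot

A 7-joint arm with a two-finger parallel gripper is mounted at the origin on a cart in front of the work surface, level with it; the furniture and walls round the work are solid. World frame = base frame: x ahead of the robot, y to its left, z up, the work surface at z = 0. Lengths are in m, angles in rad, forces in N, time in s.
With the tool pointing down it reaches from about 0.4 to 0.925 m from the base axis. Payload 4.1 kg.
Tool frame: the origin (TCP) lies between the finger pads; the fingertips stand 14 mm ahead of it and the grasp point (between the pads) lies 5 mm behind it; z points along the fingers, y is the line along which they close (so a half turn about z gives the same grasp; the last joint's range is limited). The gripper opens to 85 mm and grips with 20 to 120 N. Pads are 22 mm wide; open, the fingers measure 114 mm over their backs; the gripper's body (76 mm by 85 mm) begins 54 mm behind the grasp point. The pads swing forward as they close: fully open they stand 13 mm farther back than shut.
Start: joints at [-1.236, 0.398, 0.045, 1.537, -0.019, 1.207, -0.051], TCP at [0.273, 0.59, 0.245] pointing down, gripper open.
Joint ranges: [-2.82, 2.82], [-0.49, 2.23], [-1.37, 1.46], [0, 2.46], [-1.36, 4.5], [0.23, 2], [-2.94, 2.94]. Speed limits (rad/s): [2.57, 2.57, 3.14, 3.14, 3.14, 3.14, 3.14].

## Interface

Orientations are given as a unit quaternion [x, y, z, w].
In Python, from plant import status, get_image, camera_params, r gives the robot as it stands. The module is installed in compiled form; this text tells all that it offers.
- The arm moves only by the shell command python3 -m creep 'ROWS' [FORCE]. ROWS is JSON, a list of rows, each an object with "dp": the shift along the tool's x, y, z in m, a list of three; "twist": the turn, a rotation vector about the tool's x, y, z in degrees, a list of three; "gripper": the finger opening in m, from 0 to 0.0854. A call has exactly 5 rows; each row shifts and turns the commanded pose from where the row before left it, along the tool's axes as they then stand; what a row does not reach is not made up. A row lasts 1/10 s, in which the tool goes at most 50 mm and 8.59 degrees, less where a joint would pass 70% of its speed; a pose out of reach is approached as far as the arm can. A call with a gripper value outside its range is refused whole. The fingers move at their own pace and stop on an object; FORCE is the grip in N (left out, the last holds). Time passes only in rows, so rows that do not move let the fingers close, or fill a call up. It gives the time, the measured TCP pose, the force, the opening and the grip force at its end, in the units of the state.
- status.sense(): the state, without advancing time (a new reading comes with each control period).
- get_image(name): name is "scene" or "top" or "wrist"; returns (picture, depth): 400x640x3 uint8, red, green, blue; 400x640 float32, m along the optical axis (not along the pixel's ray), 0 where there is no reading.
- camera_params(name): a dict with "intrinsics" (3x3 intrinsics, pixels), "world_to_cam" (4x4, takes a point from world to camera coordinates); the wrist camera has in their place "hand_eye" (4x4, takes a point from camera to tool coordinates, whose origin is the TCP and whose axes are the flange's). Camera axes: x right, y down, z forward; pixel columns grow to the right and rows downward; lengths in m; the calibration is good to about 2 mm. A picture is of the moment at which its call begins: read the wrist's pose just before it. camera_params takes no time and is no camera call.
- r.hand_in(): hands the job in; it is judged then, once.
The state is a dict: "clock": time; "joint_pos": joint angles; "joint_vel": joint speeds; "joint_torque": joint torques, N m; "position": TCP position; "tool_rot": TCP orientation; "contact_force": force on the tool from outside, world axes, zero at the start; "ft_torque": the same for the moment, N m; "opening": opening from 0.0 (shut) to 1.0 (fully open); "finger_force": force on a finger pad.
Only numpy, scipy, OpenCV 4.12 (cv2) and the standard library are available. Lean on these libraries where they do the work, as an engineer would, in place of code of your own. Each camera call takes 0.05 s, during which the arm holds its last target. There are 200 camera calls.

## Working session

There is one attempt and no reset: what is moved stays moved. The work goes in short steps, Python scripts to look and compute and a shell command to move; the robot and the scene stay as the last step left them, time stands still between calls to the robot, and variables do not carry over. Pictures are saved under pics/ and viewed, at most 10 in all, crops included, and the job is handed in when it is done.

```bash
mkdir -p pics; cat > h.py <<'E'
import numpy as np,cv2
from plant import status,get_image,camera_params,r
from scipy.spatial.transform import Rotation as R
def T():
    s=status.sense();M=np.eye(4);M[:3,:3]=R.from_quat(s['tool_rot']).as_matrix();M[:3,3]=s['position'];return M
def cam2world(n):
    p=camera_params(n);K=np.array(p['intrinsics'])
    return K,(T()@np.array(p['hand_eye']) if n=='wrist' else np.linalg.inv(np.array(p['world_to_cam'])))
def grab(n,f=None):
    K,C=cam2world(n);im,d=get_image(n)
    if f: cv2.imwrite('pics/'+f,im[:,:,::-1])
    v,u=np.mgrid[:400,:640];P=np.stack([(u-K[0,2])/K[0,0]*d,(v-K[1,2])/K[1,1]*d,d],-1)
    W=P@C[:3,:3].T+C[:3,3];W[d==0]=np.nan
    return im,W,K,C
E
python3 - <<'E'
from h import *
s=status.sense();print(s['position'],s['tool_rot'],s['contact_force'],s['opening']);print(T()[:3,:3].round(3))
for n in('scene','top'):
    im,W,K,C=grab(n,n+'0.png');np.save(n+'W.npy',W);np.save(n+'I.npy',im);print(n,K[0],C[:3].round(3))
E
```

```text
[0.27290241 0.58926031 0.24426142] [ 2.15120804e-01  9.76586953e-01 -9.69282935e-04 -1.51907215e-04] [-0.3181223   0.60864424 -0.36700811] 1.0023328543356187
[[-0.907  0.42  -0.001]
 [ 0.42   0.907 -0.002]
 [-0.    -0.002 -1.   ]]
scene [477.81614323   0.         327.12267281] [[ 0.631  0.649 -0.424  0.961]
 [ 0.775 -0.532  0.339 -0.103]
 [-0.006 -0.543 -0.839  0.87 ]]
top [366.26964768   0.         318.31863747] [[ 0.027 -0.981  0.19   0.371]
 [-1.    -0.029 -0.009  0.219]
 [ 0.014 -0.19  -0.982  0.934]]
```

View pics/scene0.png

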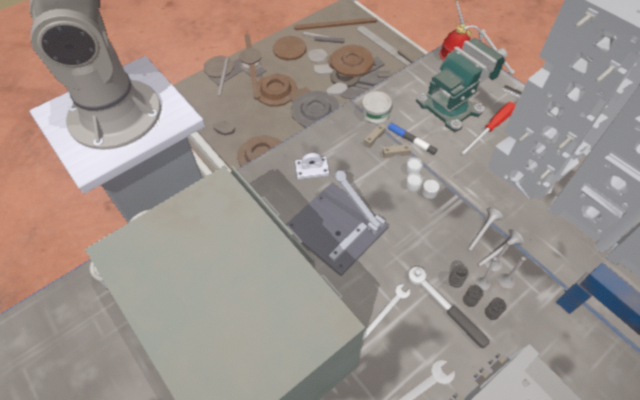

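View pics/top0.png

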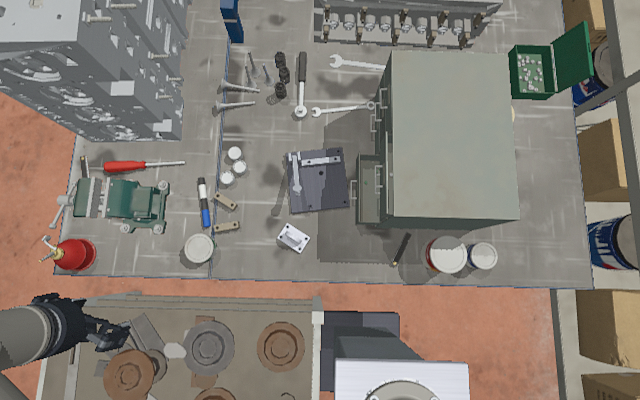

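Scene: fixture at (340,228), bar raised; bracket at (312,166). Top: fixture centre ~(317,181), fence (320,160), bar left (295,172), bracket (293,237), open drawer/chest to the right (368,188).

```bash
python3 - <<'E'
from h import *
W=np.load('topW.npy');im=np.load('topI.npy')
for n,(u,v) in dict(bedc=(322,190),bedBR=(345,203),fenceL=(305,162),fenceR=(340,159),bartip=(296,189),barhinge=(293,155),brk=(293,236),lug=(292,232),tapp=(235,153),tap2=(228,177),tap3=(240,167),capA=(225,200),capB=(228,227),drawer=(368,188),drw2=(368,160),drwb=(368,215),chest=(400,140),handle=(353,190)).items():print(n,W[v,u].round(3),im[v,u])
# bed mask: height 0.006..0.018, dark
x,y,z=W[...,0],W[...,1],W[...,2]
g=im.max(-1)
m=((g<110)&(z>0.004)&(z<0.02)).astype(np.uint8);m[:, :280]=0;m[:,350:]=0;m[:140]=0;m[220:]=0
c=max(cv2.findContours(m,0,2)[0],key=cv2.contourArea)
P=np.array([W[b,a,:2] for a,b in c[:,0]],np.float32)
print(cv2.minAreaRect(P))
b=(z>0.03)&(z<0.07);b[:225]=0;b[255:]=0;b[:,:275]=0;b[:,312:]=0
pts=W[b];print('lug',len(pts),cv2.minAreaRect(pts[:,:2].astype(np.float32)),pts[:,2].max())
b=(z>0.003)&(z<0.07)&(im.min(-1)>140);b[:215]=0;b[260:]=0;b[:,:272]=0;b[:,315:]=0
pts=W[b];print('foot',len(pts),cv2.minAreaRect(pts[:,:2].astype(np.float32)))
b=(z>0.03)&(z<0.2);b[:145]=0;b[205:]=0;b[:,:280]=0;b[:,310:]=0
pts=W[b];i=pts[:,2].argmax();print('bar top',pts[i],pts[:,2].max());q=pts[pts[:,2]>pts[:,2].max()-.01];print(q.mean(0))
I=cv2.resize(im[135:265,270:400],None,fx=4.5,fy=4.5,interpolation=2);cv2.imwrite('pics/crop1.png',I[:,:,::-1])
E
```

```text
bedc [0.563 0.201 0.012] [68 69 76]
bedBR [0.53  0.142 0.015] [69 70 76]
fenceL [0.632 0.247 0.024] [193 197 203]
fenceR [0.643 0.157 0.026] [ 93  95 102]
bartip [0.544 0.263 0.105] [178 182 187]
barhinge [nan nan nan] [157 160 167]
brk [0.439 0.269 0.054] [223 225 233]
lug [0.453 0.274 0.012] [219 220 229]
tapp [0.649 0.427 0.029] [209 212 210]
tap2 [0.586 0.441 0.026] [216 217 216]
tap3 [0.614 0.413 0.024] [214 215 214]
capA [0.528 0.446 0.021] [167 158 138]
capB [0.46  0.433 0.021] [167 160 142]
drawer [0.572 0.082 0.009] [115 115 108]
drw2 [0.647 0.083 0.011] [86 87 79]
drwb [0.502 0.082 0.008] [116 114 103]
chest [0.627 0.049 0.225] [151 157 149]
handle [0.567 0.121 0.003] [95 93 89]
((0.5963894724845886, 0.2005351185798645), (0.17339207231998444, 0.13083897531032562), 3.2741549015045166)
lug 79 ((0.44024673104286194, 0.2704933285713196), (0.04355620965361595, 0.009904681704938412), 58.7856559753418) 0.05613496803405715
foot 498 ((0.4542742073535919, 0.2733111083507538), (0.08936228603124619, 0.09126578271389008), 78.8088150024414)
bar top [0.5406567  0.26056376 0.1092155 ] 0.10921549838519662
[0.54496265 0.26111807 0.10304251]
```

View pics/crop1.png

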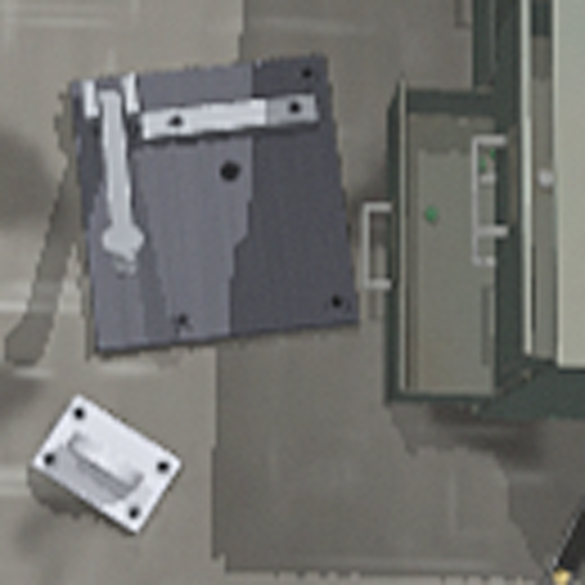

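```bash
cat >> h.py <<'E'
def ray(K,C,u,v,z):
    d=C[:3,:3]@np.array([(u-K[0,2])/K[0,0],(v-K[1,2])/K[1,1],1]);return C[:3,3]+d*(z-C[2,3])/d[2]
E
python3 - <<'E'
from h import *
K,C=cam2world('top');W=np.load('topW.npy');im=np.load('topI.npy')
c=[ray(K,C,270+a/4.5-.4,135+b/4.5-.4,.012)[:2] for a,b in((72,85),(325,55),(357,325),(95,355))]
c=np.array(c);print(c.round(4),'center',c.mean(0))
for i in range(4):
    d=c[(i+1)%4]-c[i];print(np.linalg.norm(d),np.degrees(np.arctan2(d[1],d[0])))
z=W[...,2];sub=z[150:226,345:395];print('drawer max z',np.nanmax(sub[:,:38]),'wall',[W[v,357].round(3) for v in(170,190,210)])
x,y=W[...,0],W[...,1]
for h in(.03,.06,.1):
  m=(z>h)&(x>.45)&(x<.7)&(y<.16)&(y>0)
  print(h,m.sum(), y[m].max())
b=(z>0.015)&(z<0.03)&(im.min(-1)>150)&(x>.58)&(x<.68)&(y<.245)&(y>.12);P=W[b][:,:2].astype(np.float32);print('fence',cv2.minAreaRect(P))
E
```

```text
[[0.6573 0.2991]
 [0.6803 0.1521]
 [0.5209 0.1315]
 [0.4994 0.2791]] center [0.58947406 0.21545575]
0.1487457614223009 -81.12806128689293
0.1606813082774765 -172.65027730921466
0.14913489538296124 98.27911974681452
0.15914951946504027 7.197795016778301
drawer max z 0.18407108122013527 wall [array([0.609, 0.116, 0.045]), array([0.556, 0.116, 0.055]), array([0.507, 0.116, 0.052])]
0.03 5673 0.13165357872117167
0.06 5361 0.11599754244420617
0.1 5070 0.09286107884965317
fence ((0.6391254663467407, 0.20296837389469147), (0.014140002429485321, 0.08543872833251953), 7.8780622482299805)
```

```bash
python3 -m creep '[{"dp":[0,0,0],"twist":[0,0,8.2],"gripper":0},{"dp":[0,0,0],"twist":[0,0,8.2],"gripper":0},{"dp":[0,0,0],"twist":[0,0,8.2],"gripper":0},{"dp":[0,0,0],"twist":[0,0,8.2],"gripper":0},{"dp":[0,0,0],"twist":[0,0,8.2],"gripper":0}]' 30
python3 -m creep '[{"dp":[0,0,0],"twist":[0,0,8.2],"gripper":0},{"dp":[0,0,0],"twist":[0,0,8],"gripper":0},{"dp":[-0.036,0.023,0],"twist":[0,0,0],"gripper":0},{"dp":[-0.036,0.023,0],"twist":[0,0,0],"gripper":0},{"dp":[-0.036,0.023,0],"twist":[0,0,0],"gripper":0}]'
python3 -m creep '[{"dp":[-0.036,0.023,0],"twist":[0,0,0],"gripper":0},{"dp":[-0.036,0.023,0],"twist":[0,0,0],"gripper":0},{"dp":[-0.036,0.023,0],"twist":[0,0,0],"gripper":0},{"dp":[-0.036,0.023,0],"twist":[0,0,0],"gripper":0},{"dp":[-0.036,0.023,0],"twist":[0,0,0],"gripper":0}]'
python3 - <<'E'
from h import *
print(T().round(4));im,W,K,C=grab('wrist','w1.png');np.save('w1W.npy',W)
E
```

```text
clock: 0.6
position: [0.273, 0.5895, 0.2447]
tool_rot: [0.546, 0.838, -0.001, 0.0]
contact_force: [0.0, -0.6, -0.6]
opening: 0.145
finger_force: 0.0
clock: 1.1
position: [0.3569, 0.4911, 0.2448]
tool_rot: [0.656, 0.755, -0.0, 0.0]
contact_force: [0.7, -0.0, -0.0]
opening: 0.003
finger_force: 0.0
clock: 1.6
position: [0.4959, 0.3285, 0.245]
tool_rot: [0.656, 0.755, -0.0, -0.0]
contact_force: [0.3, 0.2, -0.0]
opening: -0.003
finger_force: 0.0
[[-1.385e-01  9.904e-01 -5.000e-04  4.959e-01]
 [ 9.904e-01  1.385e-01 -2.000e-04  3.285e-01]
 [-1.000e-04 -5.000e-04 -1.000e+00  2.450e-01]
 [ 0.000e+00  0.000e+00  0.000e+00  1.000e+00]]
```

View pics/w1.png

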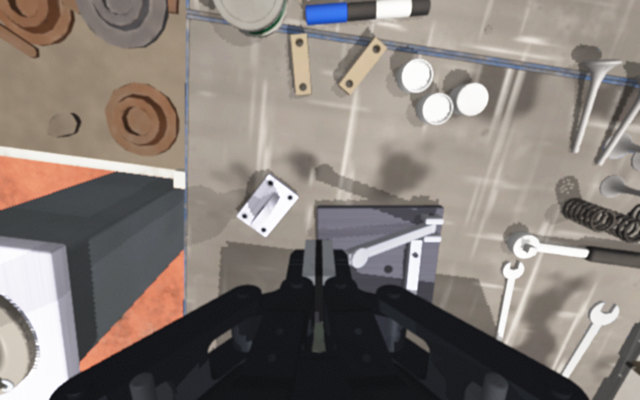

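Wrist view: thumb pad at ~(360,258), bar running to the hinge at (432,232), bracket at (267,204), fence at (414,265).

```bash
python3 - <<'E'
from h import *
W=np.load('w1W.npy')
for u,v in((360,258),(357,256),(363,260),(380,248),(400,241),(420,235),(267,204)):print(u,v,W[v,u].round(4))
x,y,z=W[...,0],W[...,1],W[...,2]
def rect(n,m): P=W[m];print(n,len(P),P.mean(0).round(4),cv2.minAreaRect(P[:,:2].astype(np.float32)),P[:,2].max())
box=np.zeros(z.shape,bool);box[160:245,225:310]=1
rect('lugtop',box&(z>.035)&(z<.07));rect('foot',box&(z>.0065)&(z<.013))
f=np.zeros(z.shape,bool);f[235:300,400:428]=1
rect('fence',f&(z>.0215)&(z<.0275))
E
```

```text
360 258 [0.5477 0.2625 0.1   ]
357 256 [0.5441 0.2649 0.1012]
363 260 [0.5516 0.2595 0.0976]
380 248 [0.5719 0.2655 0.0773]
400 241 [0.5979 0.2685 0.0587]
420 235 [0.6268 0.271  0.0389]
267 204 [0.4434 0.2865 0.0445]
lugtop 324 [0.4409 0.2748 0.0468] ((0.43929123878479004, 0.2714998722076416), (0.040865011513233185, 0.010205606929957867), 59.399288177490234) 0.05279280312159579
foot 1513 [0.44   0.2743 0.0099] ((0.4389885365962982, 0.27073967456817627), (0.07063373923301697, 0.04612647369503975), 59.296756744384766) 0.012936257749879276
fence 580 [0.6352 0.222  0.0239] ((0.6355186700820923, 0.22067192196846008), (0.014566317200660706, 0.0836608037352562), 7.594562530517578) 0.027463379031170132
```

```bash
python3 -m creep '[{"dp":[-0.0365,0.021,0],"twist":[0,0,0],"gripper":0},{"dp":[-0.036,0.021,0],"twist":[0,0,0],"gripper":0},{"dp":[0,0,0.043],"twist":[0,0,0],"gripper":0},{"dp":[0,0,0.043],"twist":[0,0,0],"gripper":0},{"dp":[0,0,0.042],"twist":[0,0,0],"gripper":0}]'
python3 -m creep '[{"dp":[0,-0.0064,0.010],"twist":[0,0,0],"gripper":0},{"dp":[0,-0.0064,0.010],"twist":[0,0,0],"gripper":0},{"dp":[0,-0.004,0.0085],"twist":[0,0,0],"gripper":0},{"dp":[0,-0.004,0.0085],"twist":[0,0,0],"gripper":0},{"dp":[0,-0.003,0.009],"twist":[0,0,0],"gripper":0}]'
python3 -m creep '[{"dp":[0,-0.003,0.009],"twist":[0,0,0],"gripper":0},{"dp":[0,-0.0015,0.009],"twist":[0,0,0],"gripper":0},{"dp":[0,-0.0015,0.0085],"twist":[0,0,0],"gripper":0},{"dp":[0,0,0.001],"twist":[0,0,0],"gripper":0},{"dp":[0,0,0.001],"twist":[0,0,0],"gripper":0}]'
```

```text
clock: 2.15
position: [0.5467, 0.2638, 0.1158]
tool_rot: [0.657, 0.754, 0.0, -0.0]
contact_force: [-1.2, -0.9, 1.2]
opening: 0.001
finger_force: 1.0
clock: 2.65
position: [0.5238, 0.2613, 0.0722]
tool_rot: [0.656, 0.754, 0.001, 0.0]
contact_force: [0.1, -1.1, 0.9]
opening: 0.001
finger_force: 0.5
clock: 3.15
position: [0.5167, 0.2599, 0.0425]
tool_rot: [0.656, 0.754, -0.001, -0.001]
contact_force: [-1.6, -1.2, 5.3]
opening: 0.001
finger_force: 2.7
```

```bash
python3 -m creep '[{"dp":[0,0,0.001],"twist":[0,0,0],"gripper":0},{"dp":[0,0,0.001],"twist":[0,0,0],"gripper":0},{"dp":[0,0,0.001],"twist":[0,0,0],"gripper":0},{"dp":[0,0,0],"twist":[0,0,0],"gripper":0},{"dp":[0,0,0],"twist":[0,0,0],"gripper":0}]'
```

```text
clock: 3.65
position: [0.5168, 0.26, 0.0422]
tool_rot: [0.657, 0.754, -0.0, -0.001]
contact_force: [-6.8, -2.3, 18.1]
opening: -0.002
finger_force: 9.1
```

```bash
python3 -m creep '[{"dp":[0,0,-0.03],"twist":[0,0,0],"gripper":0},{"dp":[0,0,-0.045],"twist":[0,0,0],"gripper":0},{"dp":[0,0,-0.045],"twist":[0,0,0],"gripper":0},{"dp":[0.011,-0.038,0],"twist":[0,0,0],"gripper":0.0854},{"dp":[0.011,-0.038,0],"twist":[0,0,0],"gripper":0.0854}]'
python3 -m creep '[{"dp":[0,0,0],"twist":[0,0,7.7],"gripper":0.0854},{"dp":[0,0,0],"twist":[0,0,7.7],"gripper":0.0854},{"dp":[0,0,0],"twist":[0,0,7.7],"gripper":0.0854},{"dp":[0,0,0],"twist":[0,0,7.7],"gripper":0.0854},{"dp":[0,0,0],"twist":[0,0,7.7],"gripper":0.0854}]'
python3 - <<'E'
from h import *
t=T();print(t.round(4));im,W,K,C=grab('wrist','w2.png');np.save('w2W.npy',W)
im,Wt,K,C=grab('top','top2.png');z=Wt[...,2]
# bar heights in fixture frame
c,s=np.cos(np.radians(7.8)),np.sin(np.radians(7.8))
for Wn,n in((W,'wrist'),(Wt,'top')):
  dx=Wn[...,0]-.5895;dy=Wn[...,1]-.2155;fx=c*dx+s*dy;fy=-s*dx+c*dy
  for a in(-64,-40,-20,0,20):
    m=(abs(fx*1e3-a)<4)&(abs(fy*1e3-52)<4);print(n,a,m.sum(),np.nanmedian(Wn[...,2][m]) if m.any() else 0)
b=(W[...,2]>.035)&(W[...,2]<.07)&(abs(W[...,0]-.439)<.035)&(abs(W[...,1]-.271)<.035)
P=W[b];print(len(P),cv2.minAreaRect(P[:,:2].astype(np.float32)))
E
```

```text
clock: 4.15
position: [0.44, 0.2715, 0.1617]
tool_rot: [0.657, 0.754, 0.002, 0.0]
contact_force: [-0.5, 1.0, -0.4]
opening: 0.33
finger_force: 0.0
clock: 4.65
position: [0.439, 0.2711, 0.16]
tool_rot: [0.87, 0.493, 0.0, -0.0]
contact_force: [-0.3, 0.1, 0.0]
opening: 1.0
finger_force: 0.0
[[ 5.131e-01  8.583e-01  1.000e-04  4.390e-01]
 [ 8.583e-01 -5.131e-01  4.000e-04  2.711e-01]
 [ 4.000e-04 -1.000e-04 -1.000e+00  1.600e-01]
 [ 0.000e+00  0.000e+00  0.000e+00  1.000e+00]]
wrist -64 86 0.02844465477182745
wrist -40 89 0.024470031913997548
wrist -20 91 0.024325356312740576
wrist 0 98 0.0243551591838021
wrist 20 100 0.024445517020569074
top -64 0 0
top -40 0 0
top -20 0 0
top 0 0 0
top 20 2 0.026714611007656375
582 ((0.43925049901008606, 0.27148571610450745), (0.04111199453473091, 0.009992707520723343), 59.078704833984375)
```

View pics/w2.png

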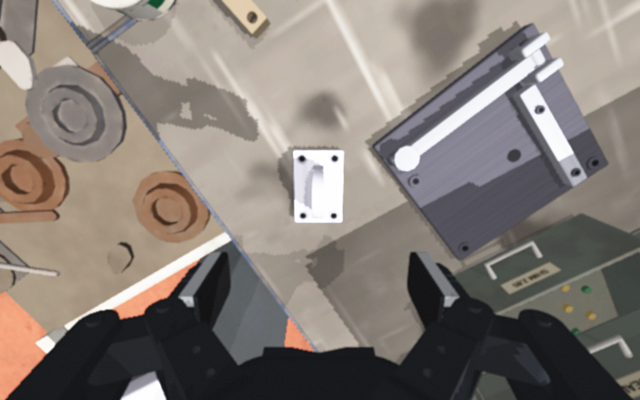

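Picture: bar lies shut on the bed (pad at (407,158), height 28.4 mm as specified); bracket at (318,186), aligned between the open fingers. Grasp.

```bash
python3 -m creep '[{"dp":[0,0,0.04],"twist":[0,0,0],"gripper":0.0854},{"dp":[0,0,0.04],"twist":[0,0,0],"gripper":0.0854},{"dp":[0,0,0.03],"twist":[0,0,0],"gripper":0.0854},{"dp":[0,0,0.0145],"twist":[0,0,0],"gripper":0.0854},{"dp":[0,0,0],"twist":[0,0,0],"gripper":0.0}]' 70
python3 -m creep '[{"dp":[0,0,0],"twist":[0,0,0],"gripper":0},{"dp":[0,0,0],"twist":[0,0,0],"gripper":0},{"dp":[0,0,0],"twist":[0,0,0],"gripper":0},{"dp":[0,0,0],"twist":[0,0,0],"gripper":0},{"dp":[0,0,0],"twist":[0,0,0],"gripper":0}]'
python3 -m creep '[{"dp":[0,0,0],"twist":[0,0,0],"gripper":0},{"dp":[0,0,-0.02],"twist":[0,0,0],"gripper":0},{"dp":[0,0,-0.04],"twist":[0,0,0],"gripper":0},{"dp":[0,0,-0.03],"twist":[0,0,0],"gripper":0},{"dp":[0,0,0],"twist":[0,0,0],"gripper":0}]'
```

```text
clock: 5.25
position: [0.438, 0.2704, 0.0338]
tool_rot: [0.868, 0.496, -0.002, 0.0]
contact_force: [0.0, -0.4, 0.2]
opening: 0.856
finger_force: 0.0
clock: 5.75
position: [0.4396, 0.2718, 0.0363]
tool_rot: [0.868, 0.496, 0.001, -0.0]
contact_force: [-1.4, 0.1, 5.4]
opening: 0.107
finger_force: 69.2
clock: 6.25
position: [0.4416, 0.2727, 0.1289]
tool_rot: [0.868, 0.496, 0.004, -0.001]
contact_force: [1.2, 0.8, -2.2]
opening: 0.104
finger_force: 68.9
```

```bash
python3 -m creep '[{"dp":[0,0,0],"twist":[0,0,-7.7],"gripper":0},{"dp":[0,0,0],"twist":[0,0,-7.7],"gripper":0},{"dp":[0,0,0],"twist":[0,0,-7.7],"gripper":0},{"dp":[0,0,0],"twist":[0,0,-7.7],"gripper":0},{"dp":[0,0,0],"twist":[0,0,-7.7],"gripper":0}]'
python3 -m creep '[{"dp":[-0.014,0.03,0],"twist":[0,0,0],"gripper":0},{"dp":[-0.0145,0.03,0],"twist":[0,0,0],"gripper":0},{"dp":[-0.0145,0.03,0],"twist":[0,0,0],"gripper":0},{"dp":[-0.014,0.03,0],"twist":[0,0,0],"gripper":0},{"dp":[-0.014,0.029,0],"twist":[0,0,0],"gripper":0}]'
python3 -m creep '[{"dp":[0,0,0],"twist":[0,0,0],"gripper":0},{"dp":[0,0,0.025],"twist":[0,0,0],"gripper":0},{"dp":[0,0,0.025],"twist":[0,0,0],"gripper":0},{"dp":[0,0,0],"twist":[0,0,0],"gripper":0},{"dp":[0,0,0],"twist":[0,0,0],"gripper":0}]'
python3 - <<'E'
from h import *
t=T();print(t.round(4));im,W,K,C=grab('wrist','w3.png');np.save('w3W.npy',W)
E
```

```text
clock: 6.75
position: [0.4377, 0.2705, 0.1236]
tool_rot: [0.654, 0.756, -0.002, -0.0]
contact_force: [0.1, 1.3, -3.3]
opening: 0.108
finger_force: 68.8
clock: 7.25
position: [0.5963, 0.2207, 0.1231]
tool_rot: [0.656, 0.754, -0.001, -0.001]
contact_force: [-0.3, 0.3, -3.4]
opening: 0.104
finger_force: 69.0
clock: 7.75
position: [0.5951, 0.2214, 0.0741]
tool_rot: [0.656, 0.755, -0.001, -0.001]
contact_force: [-0.1, -0.2, -2.5]
opening: 0.101
finger_force: 69.2
[[-1.386e-01  9.903e-01 -2.700e-03  5.951e-01]
 [ 9.903e-01  1.386e-01 -1.000e-03  2.214e-01]
 [-6.000e-04 -2.800e-03 -1.000e+00  7.410e-02]
 [ 0.000e+00  0.000e+00  0.000e+00  1.000e+00]]
```

View pics/w3.png

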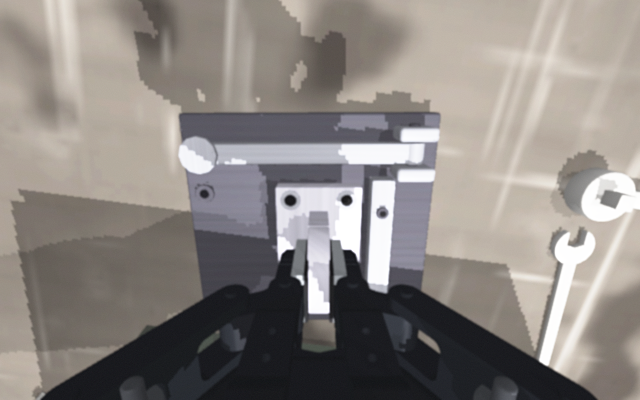

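Bracket held square: foot end edge at row ~184, right edge at col ~362; fence face at col ~371; bar inner face at row ~165. Measure the gaps.

```bash
python3 - <<'E'
from h import *
W=np.load('w3W.npy');t=T();Q=(W-t[:3,3])@t[:3,:3]  # tool coords
w=W[...,2];im=cv2.imread('pics/w3.png')
def reg(u0,u1,v0,v1,lo,hi):
    m=np.zeros(w.shape,bool);m[v0:v1,u0:u1]=1;return Q[m&(w>lo)&(w<hi)],W[m&(w>lo)&(w<hi)]
f,fw=reg(265,368,175,250,.04,.056);fe,few=reg(355,400,170,290,.02,.028);b,bw=reg(230,390,135,175,.021,.027)
for n,p,q in(('foot',f,fw),('fence',fe,few),('bar',b,bw)):
    print(n,len(p),'z',np.median(q[:,2]).round(4),'x',np.percentile(p[:,0],[1,50,99]).round(4),'y',np.percentile(p[:,1],[1,50,99]).round(4))
    if n!='foot':
        r_=cv2.minAreaRect(q[:,:2].astype(np.float32));print(r_)
        o=cv2.fitLine(p[:,:2].astype(np.float32),2,0,.01,.01).ravel();print('dir',np.degrees(np.arctan2(o[1],o[0])))
print(cv2.minAreaRect(fw[:,:2].astype(np.float32)), np.degrees(np.arctan2(t[1,1],t[0,1])))
A=np.c_[f[:,:2],np.ones(len(f))];print('foot plane tilt deg (tool)',np.degrees(np.linalg.lstsq(np.c_[fw[:,:2]-fw[:,:2].mean(0),np.ones(len(fw))],fw[:,2],rcond=None)[0][:2]))
E
```

```text
foot 4538 z 0.0476 x [-0.0017  0.0204  0.0334] y [-0.0233 -0.0009  0.0217]
fence 2504 z 0.0239 x [-0.0435 -0.0022  0.0335] y [0.0316 0.0383 0.0454]
((0.6351290941238403, 0.22354111075401306), (0.014272372238337994, 0.08310003578662872), 8.180963516235352)
dir -0.19870324
bar 3283 z 0.0243 x [0.0414 0.0475 0.0531] y [-0.0519 -0.0057  0.0399]
((0.5838237404823303, 0.26730942726135254), (0.09411338716745377, 0.012342882342636585), 8.18600845336914)
dir 89.623474
((0.5934842824935913, 0.23657824099063873), (0.04605735093355179, 0.036802805960178375), 7.870326995849609) 7.960004635933575
foot plane tilt deg (tool) [ 1.24415419e-03 -1.71506128e+00]
```

```bash
python3 -m creep '[{"dp":[0,0,0.008],"twist":[0,0,-0.25],"gripper":0},{"dp":[0,0,0.008],"twist":[0,0,0],"gripper":0},{"dp":[0,0,0.005],"twist":[0,0,0],"gripper":0},{"dp":[0,0,0.002],"twist":[0,0,0],"gripper":0},{"dp":[0,0,0],"twist":[0,0,0],"gripper":0}]' 100
python3 -m creep '[{"dp":[0,0,0.001],"twist":[0,0,0],"gripper":0},{"dp":[0,0,0],"twist":[0,0,0],"gripper":0},{"dp":[0,0,0.001],"twist":[0,0,0],"gripper":0},{"dp":[0,0,0],"twist":[0,0,0],"gripper":0},{"dp":[0,0,0],"twist":[0,0,0],"gripper":0}]'
python3 -c "
from h import *
s=status.sense();print(s['ft_torque'],T().round(4))"
```

```text
clock: 8.3
position: [0.5962, 0.2214, 0.0519]
tool_rot: [0.655, 0.756, -0.0, -0.0]
contact_force: [-0.2, 0.1, -3.3]
opening: 0.101
finger_force: 99.9
clock: 8.8
position: [0.5964, 0.2216, 0.0504]
tool_rot: [0.655, 0.756, 0.0, -0.0]
contact_force: [-0.1, 0.2, -3.2]
opening: 0.1
finger_force: 99.9
[-0.01994311  0.00904964  0.02322897] [[-1.427e-01  9.898e-01  1.000e-04  5.964e-01]
 [ 9.898e-01  1.427e-01  2.000e-04  2.216e-01]
 [ 1.000e-04  1.000e-04 -1.000e+00  5.040e-02]
 [ 0.000e+00  0.000e+00  0.000e+00  1.000e+00]]
```

```bash
python3 -m creep '[{"dp":[0,0,0.001],"twist":[0,0,0],"gripper":0},{"dp":[0,0,0],"twist":[0,0,0],"gripper":0},{"dp":[0,0,0.001],"twist":[0,0,0],"gripper":0},{"dp":[0,0,0],"twist":[0,0,0],"gripper":0},{"dp":[0,0,0],"twist":[0,0,0],"gripper":0}]'
python3 -m creep '[{"dp":[0,0,0.001],"twist":[0,0,0],"gripper":0},{"dp":[0,0,0],"twist":[0,0,0],"gripper":0},{"dp":[0,0,0],"twist":[0,0,0],"gripper":0},{"dp":[0,0,0],"twist":[0,0,0],"gripper":0},{"dp":[0,0,0],"twist":[0,0,0],"gripper":0}]'
python3 -c "
from h import *
s=status.sense();print(s['ft_torque'])"
```

```text
clock: 9.3
position: [0.5965, 0.2215, 0.0485]
tool_rot: [0.655, 0.756, 0.0, 0.0]
contact_force: [0.2, -1.8, -1.6]
opening: 0.1
finger_force: 100.3
clock: 9.8
position: [0.5965, 0.2215, 0.0484]
tool_rot: [0.655, 0.756, 0.0, -0.0]
contact_force: [-2.9, -0.6, 4.4]
opening: 0.098
finger_force: 101.6
[-0.09391679  0.57545953 -0.01552364]
```

```bash
python3 -m creep '[{"dp":[0,0.002,-0.0005],"twist":[0,0,0],"gripper":0},{"dp":[0,0.002,0],"twist":[0,0,0],"gripper":0},{"dp":[0,0.002,0],"twist":[0,0,0],"gripper":0},{"dp":[0,0.001,0],"twist":[0,0,0],"gripper":0},{"dp":[0,0,0],"twist":[0,0,0],"gripper":0}]'
python3 -m creep '[{"dp":[0.0015,0.001,0],"twist":[0,0,0],"gripper":0},{"dp":[0.0015,0.001,0],"twist":[0,0,0],"gripper":0},{"dp":[0.001,0.001,0],"twist":[0,0,0],"gripper":0},{"dp":[0.001,0,0],"twist":[0,0,0],"gripper":0},{"dp":[0,0,0],"twist":[0,0,0],"gripper":0}]'
python3 -c "
from h import *
s=status.sense();t=T();f=np.array(s['contact_force'])@t[:3,:3];print('tool F',f.round(1),'fix xy',((t[:2,3]-[.5895,.2155])@np.array([[.99,-.141],[.141,.99]])).round(4),t[:3,3].round(4))"
```

```text
clock: 10.3
position: [0.6019, 0.2224, 0.0486]
tool_rot: [0.655, 0.756, -0.001, -0.001]
contact_force: [-7.0, -1.0, 7.6]
opening: 0.097
finger_force: 101.8
clock: 10.8
position: [0.6044, 0.2242, 0.0486]
tool_rot: [0.655, 0.755, -0.003, -0.0]
contact_force: [-7.1, -6.0, 9.2]
opening: 0.094
finger_force: 102.0
tool F [-5.  -7.9 -9.1] fix xy [0.016  0.0065] [0.6044 0.2242 0.0486]
```

```bash
python3 -m creep '[{"dp":[0,0,-0.001],"twist":[0,0,0],"gripper":0},{"dp":[0,0,0],"twist":[0,0,0],"gripper":0},{"dp":[0,0.001,0],"twist":[0,0,0],"gripper":0},{"dp":[0,0,0],"twist":[0,0,0],"gripper":0},{"dp":[0,0,0],"twist":[0,0,0],"gripper":0}]'
python3 -m creep '[{"dp":[0,0.001,0],"twist":[0,0,0],"gripper":0},{"dp":[0,0,0],"twist":[0,0,0],"gripper":0},{"dp":[0,0,0],"twist":[0,0,0],"gripper":0},{"dp":[0,0,0],"twist":[0,0,0],"gripper":0},{"dp":[0,0,0],"twist":[0,0,0],"gripper":0}]'
cat > f.py <<'E'
from h import *
s=status.sense();t=T();f=np.array(s['contact_force'])@t[:3,:3];print('tool F',f.round(1),'fix xy',((t[:2,3]-[.5895,.2155])@np.array([[.99,-.141],[.141,.99]])).round(4),t[:3,3].round(4),'yaw',np.degrees(np.arctan2(t[1,1],t[0,1])).round(2),'tilt',np.degrees(t[2,:2]).round(2))
E
python3 f.py
```

```text
clock: 11.3
position: [0.6045, 0.2244, 0.0487]
tool_rot: [0.655, 0.755, -0.004, -0.001]
contact_force: [-7.0, -6.2, 6.5]
opening: 0.098
finger_force: 101.4
clock: 11.8
position: [0.6046, 0.2244, 0.0487]
tool_rot: [0.655, 0.755, -0.005, -0.001]
contact_force: [-8.8, -6.6, 8.7]
opening: 0.096
finger_force: 101.8
tool F [-5.3 -9.7 -8.6] fix xy [0.0162 0.0067] [0.6046 0.2244 0.0487] yaw 8.11 tilt [-0.22 -0.5 ]
```

```bash
python3 -m creep '[{"dp":[0,0,-0.001],"twist":[0,0,0],"gripper":0},{"dp":[0.001,0,0],"twist":[0,0,0],"gripper":0},{"dp":[0.001,0,0],"twist":[0,0,0],"gripper":0},{"dp":[0.001,0,0],"twist":[0,0,0],"gripper":0},{"dp":[0,0,0],"twist":[0,0,0],"gripper":0}]'; python3 f.py
python3 -m creep '[{"dp":[0.001,0,0],"twist":[0,0,0],"gripper":0},{"dp":[0.001,0,0],"twist":[0,0,0],"gripper":0},{"dp":[0,0,0],"twist":[0,0,0],"gripper":0},{"dp":[0,0,0],"twist":[0,0,0],"gripper":0},{"dp":[0,0,0],"twist":[0,0,0],"gripper":0}]';python3 f.py
```

```text
clock: 12.3
position: [0.6045, 0.2247, 0.0489]
tool_rot: [0.656, 0.755, -0.006, -0.0]
contact_force: [-6.8, -9.0, 5.5]
opening: 0.098
finger_force: 101.2
tool F [-8.  -8.1 -5.4] fix xy [0.0162 0.007 ] [0.6045 0.2247 0.0489] yaw 8.04 tilt [-0.42 -0.5 ]
clock: 12.8
position: [0.6044, 0.2258, 0.049]
tool_rot: [0.656, 0.755, -0.006, 0.0]
contact_force: [-6.8, -10.7, 5.9]
opening: 0.1
finger_force: 101.2
tool F [-9.7 -8.3 -5.7] fix xy [0.0162 0.0081] [0.6044 0.2258 0.049 ] yaw 8.01 tilt [-0.47 -0.52]
```

```bash
python3 -m creep '[{"dp":[0,-0.001,-0.0005],"twist":[0,0,0],"gripper":0},{"dp":[0.001,0,0],"twist":[0,0,0],"gripper":0},{"dp":[0.001,0,0],"twist":[0,0,0],"gripper":0},{"dp":[0.001,0,0],"twist":[0,0,0],"gripper":0},{"dp":[0,0,0],"twist":[0,0,0],"gripper":0}]'; python3 f.py
python3 -m creep '[{"dp":[0.001,0,0],"twist":[0,0,0],"gripper":0},{"dp":[0.001,0,0],"twist":[0,0,0],"gripper":0},{"dp":[0,0,0],"twist":[0,0,0],"gripper":0},{"dp":[0,0,0],"twist":[0,0,0],"gripper":0},{"dp":[0,0,0],"twist":[0,0,0],"gripper":0}]';python3 f.py
```

```text
clock: 13.3
position: [0.6036, 0.2308, 0.049]
tool_rot: [0.655, 0.755, -0.005, 0.0]
contact_force: [-4.4, -7.0, 0.0]
opening: 0.101
finger_force: 100.5
tool F [-6.4 -5.3  0.1] fix xy [0.0161 0.0131] [0.6036 0.2308 0.049 ] yaw 8.11 tilt [-0.37 -0.37]
clock: 13.8
position: [0.6036, 0.2309, 0.0491]
tool_rot: [0.656, 0.755, -0.005, 0.001]
contact_force: [-4.3, -10.5, 0.9]
opening: 0.1
finger_force: 100.6
tool F [-9.8 -5.7 -0.8] fix xy [0.0161 0.0133] [0.6036 0.2309 0.0491] yaw 8.06 tilt [-0.49 -0.39]
```

```bash
python3 -m creep '[{"dp":[0,0.001,0],"twist":[-0.4,0.5,0],"gripper":0},{"dp":[0.001,0,0.0005],"twist":[0,0,0],"gripper":0},{"dp":[0,0.001,0],"twist":[-0.3,0.3,0],"gripper":0},{"dp":[0.001,0,0.0005],"twist":[0,0,0],"gripper":0},{"dp":[0,0,0],"twist":[0,0,0],"gripper":0}]'; python3 f.py
python3 - <<'E'
from h import *
im,W,K,C=grab('wrist','w4.png');np.save('w4W.npy',W);t=T();Q=(W-t[:3,3])@t[:3,:3];w=W[...,2]
c,s=np.cos(np.radians(8.1)),np.sin(np.radians(8.1));D=W[...,:2]-[.5895,.2155];fx=c*D[...,0]+s*D[...,1];fy=-s*D[...,0]+c*D[...,1]
v,u=np.mgrid[:400,:640];img=cv2.cvtColor(im,7)
m=(w>.017)&(w<.0232)&(fx>-.012)&(fx<.0365)&(fy<.044)&(fy>.0)&(img>130)
P=np.c_[fx[m],fy[m]];z=w[m];A=np.c_[P-P.mean(0),np.ones(len(P))]
k=np.linalg.lstsq(A,z,rcond=None)[0];print('foot n',len(P),'z',k[2].round(4),'tilt deg fx,fy',np.degrees(k[:2]).round(2),'ext',np.percentile(P,[1,99],axis=0).round(4))
for n,mm in(('fence',(w>.0233)&(w<.025)&(fx>.03)&(fx<.06)&(abs(fy)<.03)),('bar',(w>.0236)&(w<.0253)&(fx>-.05)&(fx<.03)&(fy>.04)&(fy<.065)),('bed',(w>.009)&(w<.015)&(fx>-.07)&(fx<-.02)&(fy<.04)&(fy>0))):
    p=np.c_[fx[mm],fy[mm]];k=np.linalg.lstsq(np.c_[p-p.mean(0),np.ones(len(p))],w[mm],rcond=None)[0];print(n,mm.sum(),np.percentile(p,[1,99],axis=0).round(4).tolist(),k[2].round(4),np.degrees(k[:2]).round(2))
cv2.imwrite('pics/w4c.png',cv2.resize(im[90:340,180:480],None,fx=2.4,fy=2.4,interpolation=2)[:,:,::-1])
E
```

```text
clock: 14.3
position: [0.6035, 0.2306, 0.0486]
tool_rot: [0.656, 0.755, 0.001, -0.001]
contact_force: [-9.1, -14.6, 8.9]
opening: 0.097
finger_force: 102.2
tool F [-13.1 -11.   -8.9] fix xy [0.016 0.013] [0.6035 0.2306 0.0486] yaw 8.02 tilt [0.16 0.01]
foot n 3244 z 0.022 tilt deg fx,fy [-0.2   0.23] ext [[-0.0063  0.0089]
 [ 0.0362  0.0438]]
fence 1190 [[0.0395, -0.0141], [0.0529, 0.0297]] 0.024 [ 0.26 -0.03]
bar 2882 [[-0.0492, 0.0465], [0.0294, 0.0582]] 0.0244 [ 0.01 -0.08]
bed 5375 [[-0.0695, 0.0005], [-0.0205, 0.0397]] 0.012 [-0.61  0.25]
```

View pics/w4c.png

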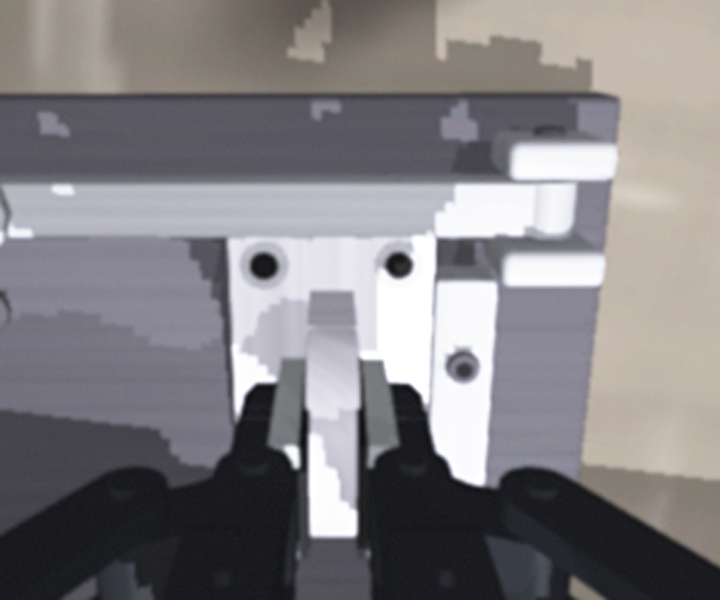

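Foot lies flat (top at z 22 mm, tilt ~0.2°), its end against the bar (row ~237) and long side against the fence (col ~436). Firm up the lateral press and lighten the bed load.

```bash
python3 -m creep '[{"dp":[0.001,0,-0.001],"twist":[0,0,0],"gripper":0},{"dp":[0,0.001,0],"twist":[-0.2,0.1,0],"gripper":0},{"dp":[0.001,0,-0.0005],"twist":[0,0,0],"gripper":0},{"dp":[0,0.001,0],"twist":[-0.2,0.1,0],"gripper":0},{"dp":[0,0,0],"twist":[0,0,0],"gripper":0}]'; python3 f.py
python3 -m creep '[{"dp":[0.0005,0.001,-0.0003],"twist":[-0.1,0.1,0],"gripper":0},{"dp":[0.0005,0.001,-0.0003],"twist":[-0.1,0.1,0],"gripper":0},{"dp":[0,0,0],"twist":[0,0,0],"gripper":0},{"dp":[0,0,0],"twist":[0,0,0],"gripper":0},{"dp":[0,0,0],"twist":[0,0,0],"gripper":0}]'; python3 f.py
```

```text
clock: 14.85
position: [0.6035, 0.2307, 0.0486]
tool_rot: [0.656, 0.755, 0.002, -0.001]
contact_force: [-11.0, -17.1, 5.4]
opening: 0.098
finger_force: 101.4
tool F [-15.4 -13.2  -5.5] fix xy [0.016  0.0131] [0.6035 0.2307 0.0486] yaw 7.99 tilt [0.21 0.15]
clock: 15.35
position: [0.6036, 0.2307, 0.0486]
tool_rot: [0.656, 0.755, 0.002, -0.002]
contact_force: [-14.3, -19.0, 6.6]
opening: 0.098
finger_force: 101.8
tool F [-16.8 -16.8  -6.7] fix xy [0.0161 0.013 ] [0.6036 0.2307 0.0486] yaw 7.98 tilt [0.32 0.09]
```

```bash
python3 -m creep '[{"dp":[0.001,0,-0.0003],"twist":[0,0,0],"gripper":0},{"dp":[0.001,0.0005,-0.0003],"twist":[-0.1,0,0],"gripper":0},{"dp":[0,0.001,0],"twist":[-0.1,0,0],"gripper":0},{"dp":[0.0005,0,0],"twist":[0,0,0],"gripper":0},{"dp":[0,0,0],"twist":[0,0,0],"gripper":0}]'; python3 f.py
python3 -m creep '[{"dp":[0,0,0],"twist":[0,0,0],"gripper":0},{"dp":[0,0,0],"twist":[0,0,0],"gripper":0},{"dp":[0,0,0],"twist":[0,0,0],"gripper":0},{"dp":[0,0,0],"twist":[0,0,0],"gripper":0},{"dp":[0,0,0],"twist":[0,0,0],"gripper":0}]'; python3 f.py
python3 - <<'E'
from h import *
im,W,K,C=grab('wrist');w=W[...,2]
c,s=np.cos(np.radians(8.1)),np.sin(np.radians(8.1));D=W[...,:2]-[.5895,.2155];fx=c*D[...,0]+s*D[...,1];fy=-s*D[...,0]+c*D[...,1]
img=cv2.cvtColor(im,7);m=(w>.017)&(w<.0232)&(fx>-.012)&(fx<.0365)&(fy<.044)&(fy>.0)&(img>130)
P=np.c_[fx[m],fy[m]];k=np.linalg.lstsq(np.c_[P-P.mean(0),np.ones(len(P))],w[m],rcond=None)[0];print(k[2],np.degrees(k[:2]).round(2))
for a in(-40,0):
  q=(abs(fx*1e3-a)<4)&(abs(fy*1e3-52)<4);print(a,np.nanmedian(w[q]))
E
```

```text
clock: 15.85
position: [0.6036, 0.2308, 0.0487]
tool_rot: [0.657, 0.754, 0.001, -0.0]
contact_force: [-15.5, -23.6, 8.0]
opening: 0.099
finger_force: 101.8
tool F [-21.2 -18.6  -8. ] fix xy [0.0161 0.0131] [0.6036 0.2308 0.0487] yaw 7.93 tilt [0.14 0.09]
clock: 16.35
position: [0.6036, 0.2308, 0.0487]
tool_rot: [0.657, 0.754, 0.001, -0.0]
contact_force: [-15.5, -22.5, 7.4]
opening: 0.096
finger_force: 101.8
tool F [-20.1 -18.4  -7.5] fix xy [0.0161 0.0131] [0.6036 0.2308 0.0487] yaw 7.92 tilt [0.15 0.09]
0.02204079608598769 [-0.34  0.01]
-40 0.02441852339041077
0 0.024312028388496124
```

Steady, flat, bar shut, ~20 N and ~18 N on the two faces.

```bash
python3 -c "
from plant import r
print(r.hand_in())"
```

```text
the job is handed in; nothing more can be done
None
```

The stop bar is fully shut. The bracket lies flat in the corner and is still gripped, with the arm pressing about 20 N toward the bar and 18 N toward the fence. I handed the job in at about 16 s; nothing else was touched on purpose, though I did not re-check where the other parts lie.

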